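# Clip the plate cassette shut

### The job

Take the spring clip off the little clip rack by squeezing its handles and clip it onto the top edge of the gel-plate cassette, at the end that has no clip yet (the left end, mirroring the clip already fitted). Push it down until its hinge meets or nearly meets the plate edge, square across the plates, and let go so that both jaws grip. Do not disturb the beaker or the bottle standing nearby.

Things in the scene. Friction and masses are not known exactly. Their poses are not given: they have to be found in the camera images.
- clip: loose spring clip, 24 mm wide: two steel arms on a hinge pin 10 mm thick. Origin on the pin, pin along y, z up; handles up, jaws down, both move symmetrically along x; same after a half turn. Jaws reach 38 mm below the origin, black rubber pads 24 to 38 mm below. About 80 g. Starts on the rack: pin on the blade's top edge, x square to the blade
- rack: clip rack: grey foot 70 x 80 x 10 mm with an upright aluminium blade 7 mm thick (x), 60 mm long (y), top edge 75 mm above the origin. Origin at the centre of the underside, z up. Fixed to the bench
- rack_edge (a point): middle of the top edge of the rack's blade
- cassette: casting stand, fixed: grey base 84 x 160 x 14 mm; gel-plate sandwich (white plate behind, glass in front) upright, 7 mm thick (x), 120 mm long (y), top edge 100 mm above the origin; white end posts 63 mm high. A like clip is fitted 45 mm right of the middle (-y). Origin at the centre of the underside, x away from the robot, y left along the plates
- free_end (a point): on the top edge of the sandwich, mid-thickness, 45 mm left (+y) of its middle: where the second clip belongs; the edge runs along the cassette's y
- jaw_far (a joint): angle of the clip's arm on its +x side (rad): 0 when the jaws grip a 7 mm plate, -0.1 shut on nothing, 0.20 squeezed fully open, when the pads' lower ends stand about 22 mm apart
- jaw_near (a joint): the same for the arm on its -x side
- glass_beaker: small glass beaker, 52 mm wide, 58 mm high, loose; origin at its underside. Leave alone
- bottle_wash: standing reagent bottle with an orange cap, 61 mm wide, 118 mm high, loose; origin at its underside. Leave alone
- clip_grip (a point): where to squeeze: midway between the two grey handle grips, 37 mm above the clip's origin; the grips run from about 24 to 48 mm above the origin. Squeeze along the clip's x. On a 7 mm plate the grips' tips are 50 mm apart over the outside; fully squeezed (firm stop) the grips are parallel, 31 mm over the outside. The spring needs 5 to 10 N
Not all that is in view belongs to the job. Leave any pink, red or yellow look-alike of the clip alone.

How it is judged (in metres and radians):
On the way:
1. the clip is off the rack and held open (z of clip in the frame of rack_edge above 0.042 m and value of joint each of jaw_far, jaw_near above 0.08 rad), for 0.1 s.
At the end, for the whole second after the job is handed in: Clip within 15 mm of free_end along the edge, centred over the plates within 8 mm, its origin at most 15 mm above the edge, upright and square within 0.2 rad, both jaws gripping (arm angles within 0.06 rad of 0, contact over 3 N), at rest; beaker and bottle not moved over 30 mm (x of clip in the frame of free_end between -0.008 and 0.008 m and y of clip in the frame of free_end between -0.015 and 0.015 m and z of clip in the frame of free_end between 0 and 0.015 m and angle between clip's own z axis and vertical below 0.2 rad and angle between the x axis of clip and the x axis of cassette, either way round below 0.2 rad and value of joint jaw_far between -0.06 and 0.06 rad and value of joint jaw_near between -0.06 and 0.06 rad and contact force between clip and cassette above 3 N and linear speed of clip below 0.02 m/s); the robot touches nothing.
It fails at once if the beaker is moved more than 30 mm (distance of glass_beaker from where it was at the start of the episode above 0.03 m).
It fails at once if the bottle is moved more than 30 mm or tipped (distance of bottle_wash from where it was at the start of the episode above 0.03 m or angle between bottle_wash's own z axis and vertical above 0.5 rad).
It also fails if it takes over 40 s, if anything falls off the work surface, if the arm or the gripper's body presses on something with over 40 N, if the wrist force passes 120 N, or if a joint passes its speed limit or range.

### The arm

A 6-joint arm with a two-finger parallel gripper is mounted at the origin on a cart in front of the work surface, level with it; the furniture and walls round the work are solid. World frame = base frame: x ahead of the robot, y to its left, z up, the work surface at z = 0. Lengths are in mm, angles in rad, forces in N, time in s.
With the tool pointing down it reaches from about 275 to 1000 mm from the base axis. Payload 8.4 kg.
Tool frame: the origin (TCP) lies at the very end of the fingers, on their centre line; the grasp point (between the pads) lies 19 mm behind it; z points along the fingers, y is the line along which they close (so a half turn about z gives the same grasp; the last joint's range is limited). The gripper opens to 85 mm and grips with 20 to 120 N. Pads are 22 mm wide; open, the fingers measure 114 mm over their backs; the gripper's body (76 mm by 85 mm) begins 54 mm behind the grasp point. The pads swing forward as they close: fully open they stand 13 mm farther back than shut.
Start: joints at [1.146, 0.353, 1.633, -0, 1.155, -0.002], TCP at [256.446, 569.968, 231.281] pointing down, gripper open.
Joint ranges: [-2.63, 2.63], [-0.92, 2.1], [0.06, 2.66], [-1.3, 4.44], [0, 2.69], [-3.02, 3.02]. Speed limits (rad/s): [2.22, 2.22, 2.79, 3.14, 3.14, 3.14].

### API

Orientations are given as [roll, pitch, yaw] about the fixed x, y, z axes, in that order (R = Rz(yaw) Ry(pitch) Rx(roll)).
In Python, from rig import sensors, grab_frame, camera_params, order gives the robot as it stands. The module is installed in compiled form; this text tells all that it offers.
- The arm moves only by the tool move_arm, never from a script. Its argument "motion" is a list of rows, each a list of 7 numbers: the turn, a rotation vector about the tool's x, y, z in fractions of the full range, 1 being pi rad, then the shift along the tool's x, y, z in fractions of the full range, 1 being 0.6 m, then the finger opening in m, from 0 to 0.0854. A call has 1 to 8 rows; each row is the pose to reach, as a shift and turn from the pose commanded when the call began, along the tool's axes at that moment; what a row does not reach only later rows make up. A row lasts 1/8 s, in which the tool goes at most 62.5 mm and 10.7 degrees, less where a joint would pass 70% of its speed; a pose out of reach is approached as far as the arm can. No shift or turn number may pass 1 either way. A call with a gripper value outside its range is refused whole. The fingers move at their own pace and stop on an object; "grip_force" is the grip in N (left out, the last holds). Time passes only in rows, so rows that repeat a pose let the fingers close. It gives the time, the measured TCP pose, the force, the opening and the grip force at its end, in the units of the state.
- sensors.sense(): the state, without advancing time (a new reading comes with each control period).
- grab_frame(name): name is "scene" or "top" or "wrist"; returns (picture, depth): 420x560x3 uint8, red, green, blue; 420x560 float32, mm along the optical axis (not along the pixel's ray), 0 where there is no reading.
- camera_params(name): a dict with "camera_matrix" (3x3 intrinsics, pixels), "world_from_camera" (4x4, takes a point from camera to world coordinates). Camera axes: x right, y down, z forward; pixel columns grow to the right and rows downward; lengths in mm; the calibration is good to about 2 mm. A picture is of the moment at which its call begins: read the wrist's pose just before it. camera_params takes no time and is no camera call; for the wrist camera it gives the pose at the moment of the call.
- order.sign_off(): hands the job in; it is judged then, once.
The state is a dict: "clock": time; "qpos": joint angles; "qvel": joint speeds; "joint_efforts": joint torques, N m; "eef_pos": TCP position; "tcp_rot": TCP orientation; "contact_force": force on the tool from outside, world axes, zero at the start; "wrist_torque": the same for the moment, N m; "opening": opening from 0.0 (shut) to 1.0 (fully open); "grasp_force": force on a finger pad.
Only numpy, scipy, OpenCV 4.12 (cv2) and the standard library are available. Lean on these libraries where they do the work, as an engineer would, in place of code of your own. Each camera call takes 0.05 s, during which the arm holds its last target. There are 200 camera calls.

## Working session

There is one attempt and no reset: what is moved stays moved. The work goes in short steps, Python scripts to look and compute and a tool call to move; the robot and the scene stay as the last step left them, time stands still between calls to the robot, and variables do not carry over. Pictures are saved under pics/ and viewed, at most 10 in all, crops included, and the job is handed in when it is done.

Besides the shell and the picture viewer there is one more tool, called after "Request:" by a JSON object that holds its "api" and its "payload". move_arm: Moves the arm, as the interface text tells. Its arguments: {"type":"object","properties":{"motion":{"type":"array","items":{"type":"array","items":{"type":"number"}}},"grip_force":{"type":"number"}},"required":["motion"]}

```bash
mkdir -p pics; cat > h.py <<'E'
import numpy as np, cv2
from rig import sensors, grab_frame, camera_params, order
def cloud(name):
    P=camera_params(name); im,d=grab_frame(name)
    K=np.array(P["camera_matrix"]);T=np.array(P["world_from_camera"])
    v,u=np.mgrid[:420,:560]
    p=np.stack([(u-K[0,2])/K[0,0]*d,(v-K[1,2])/K[1,1]*d,d],-1)
    w=p@T[:3,:3].T+T[:3,3]; w[d==0]=np.nan
    return im,w
E
python3 - <<'E'
from h import *
s=sensors.sense(); print(s)
ims=[]
for n in("scene","top"):
    im,w=cloud(n); np.savez(f"{n}.npz",im=im,w=w); cv2.imwrite(f"pics/{n}.png",im[...,::-1]); print(n,np.array(camera_params(n)["world_from_camera"]).round(2).tolist())
E
```

```text
{'clock': 0.0, 'qpos': array([ 1.14561105e+00,  3.53643057e-01,  1.63413804e+00,  5.84714798e-06,
        1.15522114e+00, -2.43132137e-03]), 'qvel': array([ 0.00020452,  0.00154524,  0.00085689, -0.00051412, -0.00077954,
       -0.00018463]), 'joint_efforts': array([ 2.94370693e-06, -6.05258489e+01, -3.42074454e+01, -3.66763823e-05,
        9.49924404e-03,  1.15246965e-05]), 'eef_pos': array([256.23688237, 569.52708323, 230.56319906]), 'tcp_rot': array([-3.14018308e+00, -8.77327412e-06,  2.71883633e+00]), 'contact_force': array([0.79751707, 0.48424952, 0.55870502]), 'wrist_torque': array([-0.00159959, -0.02955379, -0.00670655]), 'grasp_force': 0.0, 'opening': 1.0047837025904836}
scene [[0.66, -0.36, 0.66, -266.91], [-0.75, -0.32, 0.58, -855.86], [-0.0, -0.88, -0.48, 663.63], [0.0, 0.0, 0.0, 1.0]]
top [[-0.04, -0.97, 0.22, 320.4], [-1.0, 0.04, -0.01, -144.73], [-0.0, -0.22, -0.98, 1057.78], [0.0, 0.0, 0.0, 1.0]]
```

View pics/scene.png

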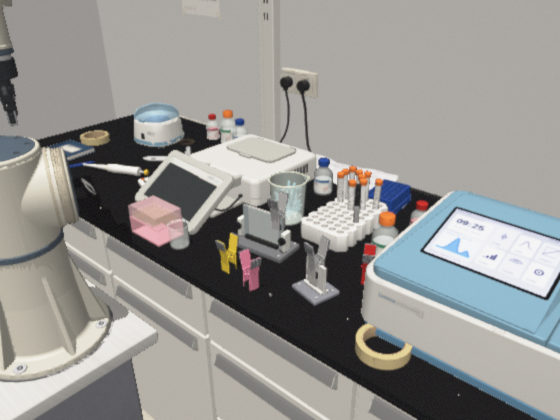

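View pics/top.png

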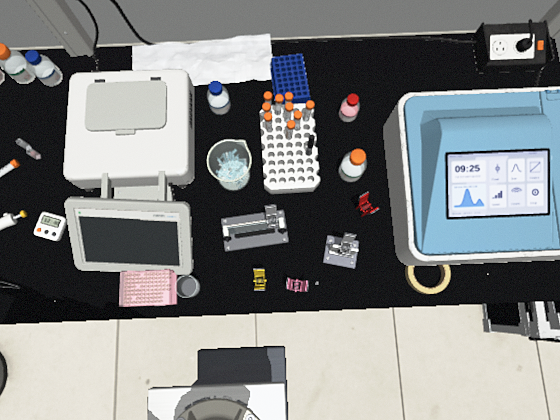

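Candidates for the clip (top-view pixels): grey (343,247) on the rack, yellow (260,279), pink (297,284), red (367,204), and grey (270,220) already fitted on the cassette. The grey one on the rack at (343,247) fits the description. The cassette is at (255,228) with its free left end near (232,230).

```bash
python3 - <<'E'
from h import *
a=np.load("top.npz"); im,w=a["im"],a["w"]
b=np.load("scene.npz"); 
c1=cv2.resize(im[190:290,205:385][...,::-1],None,fx=4,fy=4,interpolation=cv2.INTER_CUBIC)
c2=cv2.resize(b["im"][185:310,210:350][...,::-1],None,fx=1.6,fy=1.6)
cv2.imwrite("pics/crop.png",c1)
def st(n,w,box,z0,z1):
    u0,v0,u1,v1=box; p=w[v0:v1,u0:u1].reshape(-1,3); p=p[(p[:,2]>z0)&(p[:,2]<z1)]
    xy=p[:,:2].astype(np.float32); r=cv2.minAreaRect(xy)
    print(n,len(p),"mean",p.mean(0).round(1),"min",p.min(0).round(1),"max",p.max(0).round(1),"rect",np.round(r[0],1),np.round(r[1],1),round(r[2],1))
W=w
R=(318,225,365,272);C=(215,200,292,256)
st("table",W,(300,290,330,310),-30,30)
st("rack foot",W,R,4,16); st("rack clip/blade",W,R,60,84); st("rack handles",W,R,85,150);st("rack pin",W,R,78,95)
st("cas base",W,C,8,20); st("cas top",W,C,92,104); st("cas clip",W,C,115,160);st("posts",W,C,55,68)
for n,B in(("red",(355,190,380,216)),("pink",(285,272,312,295)),("yellow",(250,265,270,293)),("bottle",(335,145,370,185)),("bigbeaker",(205,135,252,192)),("smallglass",(175,273,202,300)),("trayrack",(258,90,322,195))):
    st(n,W,B,8,200)
w2=b["w"]
st("S rack handles",w2,(300,230,335,290),85,150)
st("S rack pin",w2,(300,230,335,290),70,84)
st("S cas top",w2,(240,185,295,260),93,104)
st("S cas clip",w2,(240,185,295,260),118,160)
E
```

```text
table 583 mean [ 337.4 -243.4   -0. ] min [ 314.  -279.7   -6.7] max [ 361.3 -206.2    4.9] rect [ 338.1 -243.1] [71.9 45.5] 87.6
rack foot 601 mean [ 447.1 -308.6    9.8] min [ 408.8 -375.4    4. ] max [ 520.6 -259.    15.9] rect [ 462.6 -314.4] [112.9 108.1] 84.6
rack clip/blade 124 mean [ 451.5 -312.    75.1] min [ 440.2 -342.1   60.2] max [ 465.4 -283.7   83.9] rect [ 452.8 -312.9] [58.7 24.4] 87.6
rack handles 181 mean [ 456.8 -313.   109.3] min [ 425.6 -330.4   85. ] max [ 477.6 -295.3  130.1] rect [ 451.6 -312.4] [25.8 50.4] 75.9
rack pin 104 mean [ 453.3 -312.6   84.9] min [ 439.8 -338.1   78.2] max [ 466.8 -286.    94.9] rect [ 453.  -312.5] [53.3 26. ] 83.5
cas base 1228 mean [506.4 -99.1  13.8] min [ 463.8 -183.     8. ] max [562.4 -18.9  19.9] rect [ 513.2 -101. ] [ 84.3 159.8] 6.1
cas top 158 mean [512.5 -92.9  98.8] min [ 503.4 -160.9   92.2] max [529.1 -41.4 103.9] rect [ 509.8 -101.7] [ 21.8 118.9] 10.3
cas clip 135 mean [ 526.  -144.9  140.9] min [ 493.  -159.7  115.7] max [ 543.7 -130.7  154.3] rect [ 518.3 -145.3] [50.  24.8] 6.0
posts 157 mean [509.8 -98.3  61.4] 
[... 829 characters left out ...]
383.1  64.3] [59.1 61.1] 89.7
trayrack 5323 mean [ 726.3 -196.6   53.3] min [ 606.1 -268.7    8.1] max [ 893.8 -125.1  151.8] rect [ 750.8 -196.5] [287.3 140.1] 1.2
S rack handles 342 mean [ 451.9 -315.   107.1] min [ 421.  -331.1   85. ] max [ 476.4 -294.7  128.5] rect [ 449.5 -312.6] [28.4 53. ] 77.9
S rack pin 131 mean [ 446.1 -319.1   77. ] min [ 434.8 -343.    70. ] max [ 464.6 -281.7   84. ] rect [ 449.5 -312.4] [62.8 26.8] 79.1
S cas top 237 mean [540.5 -94.7  98.3] min [ 501.6 -162.6   93. ] max [681.2 -23.7 104. ] rect [571.2 -68.6] [205.9 111. ] 29.7
S cas clip 274 mean [ 524.2 -142.5  135.6] min [ 490.6 -163.   118.2] max [631.3 -61.1 153.7] rect [ 558.7 -119.8] [156.6  44.5] 32.4
```

View pics/crop.png

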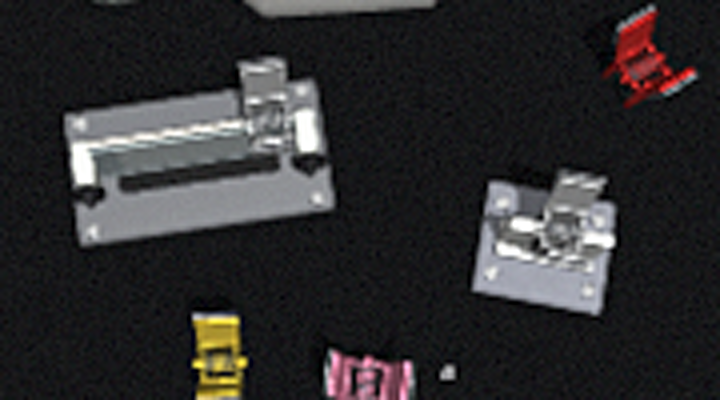

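The crop confirms the grey clip sits on the rack blade at crop (560,225). The cassette's second clip is at crop (265,110), the right end, and the left end near (110,145) is free. Sizes and heights check out: 25x50 mm handles with tops at 130 mm, cassette base 84x160 mm.

```bash
cat >> h.py <<'E'
from scipy.spatial.transform import Rotation as Ro
def plan(p,yaw):
    s=sensors.sense(); R0=Ro.from_euler("xyz",s["tcp_rot"]); Rt=Ro.from_euler("xyz",[np.pi,0,yaw])
    print("now",s["eef_pos"].round(1),s["tcp_rot"].round(4),"turn",(R0.inv()*Rt).as_rotvec().round(4),"shift m",(R0.inv().apply(np.array(p)-s["eef_pos"])/1000).round(4))
E
python3 - <<'E'
from h import *
w=np.concatenate([np.load(n)["w"].reshape(-1,3) for n in("top.npz","scene.npz")]); w=w[~np.isnan(w[:,0])]
A=np.array([256,570]);B=np.array([440,-312]);L=np.linalg.norm(B-A);u=(B-A)/L
d=w[:,:2]-A; t=d@u; o=np.abs(d[:,0]*u[1]-d[:,1]*u[0])
for k in range(0,900,100):
    m=(t>k)&(t<k+100)&(o<90)&(w[:,2]<1000); print(k,(A+u*k).round(),w[m][:,2].max().round() if m.any() else None)
# yaw of plates from the top edges
a=np.load("top.npz"); W=a["w"]
for n,B,z in(("blade",(318,225,365,272),(70,78)),("sand",(215,200,262,256),(96,103))):
    p=W[B[1]:B[3],B[0]:B[2]].reshape(-1,3); p=p[(p[:,2]>z[0])&(p[:,2]<z[1])]
    f=cv2.fitLine(p[:,:2].astype(np.float32),cv2.DIST_HUBER,0,.01,.01).ravel(); print(n,len(p),f, np.degrees(np.arctan2(f[1],f[0])), p.min(0),p.max(0))
plan([440,-312,260],1.344)
E
```

```text
0 [256. 570.] 543.0
100 [276. 472.] 6.0
200 [297. 374.] 7.0
300 [317. 276.] 83.0
400 [338. 178.] 83.0
500 [358.  81.] 67.0
600 [379. -17.] 87.0
700 [ 399. -115.] 154.0
800 [ 419. -213.] 130.0
blade 49 [ 2.2204039e-01  9.7503746e-01  4.5170663e+02 -3.1249326e+02] 77.1711 [ 442.58077631 -342.08706775   71.47428445] [ 465.37196725 -284.03520854   77.92964689]
sand 109 [ 1.06553145e-01 -9.94306982e-01  5.11475433e+02 -8.29095688e+01] -83.88334 [ 504.26721168 -121.83305084   96.1654107 ] [518.63385542 -41.41481074 102.86571446]
now [256.3 569.6 230.6] [-3.1404 -0.      2.7188] turn [-1.0000e-03  8.0000e-04  1.3748e+00] shift m [-0.5293 -0.7286 -0.0285]
```

The rows are not in the units I measure in: shifts go in shares of 0.6 m and turns go in shares of pi rad. I convert before sending: -0.364 m is -0.6067, -0.033 m is -0.055, 1.375 rad is 0.4377.

Request:
{"api": "move_arm", "payload": {"motion": [[0, 0, 0.0547, -0.055, -0.0758, -0.0167, 0.085], [0, 0, 0.1095, -0.11, -0.1517, -0.0333, 0.085], [0, 0, 0.1642, -0.165, -0.2275, -0.05, 0.085], [0, 0, 0.219, -0.22, -0.3033, -0.05, 0.085], [0, 0, 0.2737, -0.275, -0.3792, -0.05, 0.085], [0, 0, 0.3285, -0.33, -0.455, -0.05, 0.085], [0, 0, 0.3832, -0.385, -0.5308, -0.05, 0.085], [0, 0, 0.4377, -0.44, -0.6067, -0.05, 0.085]]}}

```text
clock: 1.1
eef_pos: [347.8, 128.0, 261.3]
tcp_rot: [3.141, -0.0, 1.339]
contact_force: [1.2, -0.2, -0.1]
opening: 0.997
grasp_force: 0.0
```

```bash
python3 -c "
from h import *
plan([430,-310,260],1.347)"
```

```text
now [347.8 128.  261.3] [ 3.1412e+00 -2.0000e-04  1.3387e+00] turn [ 0.0004 -0.0002 -0.0083] shift m [-0.4073  0.1808  0.0013]
```

To row units: -0.407 m is -0.6783, -0.357 m is -0.595, -0.003 rad is -0.001.

Request:
{"api": "move_arm", "payload": {"motion": [[0, 0, 0, -0.085, 0.0375, 0, 0.085], [0, 0, 0, -0.17, 0.075, 0, 0.085], [0, 0, 0, -0.255, 0.1125, 0, 0.085], [0, 0, 0, -0.34, 0.15, 0, 0.085], [0, 0, 0, -0.425, 0.1875, 0, 0.085], [0, 0, -0.001, -0.51, 0.225, 0, 0.085], [0, 0, -0.001, -0.595, 0.2633, 0, 0.085], [0, 0, -0.001, -0.6783, 0.3017, 0, 0.085]]}}

```text
clock: 2.1
eef_pos: [432.5, -309.5, 261.0]
tcp_rot: [-3.141, -0.0, 1.346]
contact_force: [0.4, 0.0, -0.0]
opening: 0.998
grasp_force: 0.0
```

```bash
python3 - <<'E'
from h import *
for i in range(3): grab_frame("top")
s=sensors.sense(); im,w=cloud("wrist"); np.savez("wr.npz",im=im,w=w); cv2.imwrite("pics/wr.png",im[...,::-1])
print(np.array(camera_params("wrist")["world_from_camera"]).round(2).tolist())
f=w.reshape(-1,3)
sel=(abs(f[:,0]-452)<45)&(abs(f[:,1]+312)<45)
for z in((69,78),(78,90),(90,105),(105,118),(118,135)):
    p=f[sel&(f[:,2]>z[0])&(f[:,2]<z[1])]
    if len(p)>10: r=cv2.minAreaRect(p[:,:2].astype(np.float32)); print(z,len(p),p.mean(0).round(1),np.round(r[0],1),np.round(r[1],1),round(r[2],1))
plan([452,-312,130],1.347)
E
```

```text
[[0.97, -0.22, -0.06, 445.69], [-0.23, -0.94, -0.25, -243.56], [-0.0, 0.26, -0.97, 403.55], [0.0, 0.0, 0.0, 1.0]]
(69, 78) 270 [ 450.2 -310.1   74.9] [ 451.4 -313.1] [59.1 23.6] 87.4
(78, 90) 521 [ 450.3 -311.7   85. ] [ 448.9 -312.3] [29.3 27. ] 73.3
(90, 105) 232 [ 452.2 -312.    97.6] [ 448.5 -311.9] [24.1 38.1] 75.6
(105, 118) 236 [ 453.5 -311.1  111.7] [ 449.  -311.7] [24.5 43.7] 76.6
(118, 135) 545 [ 450.6 -312.2  124.5] [ 449.6 -312.4] [25.9 49.8] 76.6
now [ 432.1 -308.   260.5] [-3.1400e+00 -9.0000e-04  1.3449e+00] turn [-0.0016 -0.0009 -0.0021] shift m [0.0004 0.0205 0.1305]
```

View pics/wr.png

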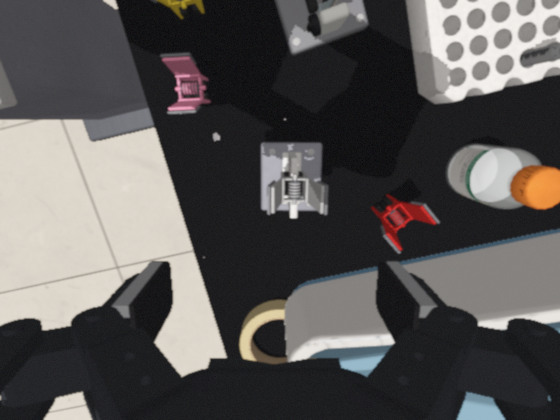

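The clip is at wrist pixel (294,188), square to the gripper and clear of the red clip and the bottle. The measured centre is about (450,-312). Next I descend around its handles.

To row units: 0.162 m is 0.27, 0.145 m is 0.2417.

Request:
{"api": "move_arm", "payload": {"motion": [[0, 0, 0, 0, 0.03, 0.0667, 0.085], [0, 0, 0, 0, 0.03, 0.1333, 0.085], [0, 0, 0, 0, 0.03, 0.2, 0.085], [0, 0, 0, 0, 0.03, 0.2417, 0.085], [0, 0, 0, 0, 0.03, 0.27, 0.085], [0, 0, 0, 0, 0.03, 0.27, 0.085]], "grip_force": 30}}

```text
clock: 3.05
eef_pos: [449.6, -310.5, 98.6]
tcp_rot: [-3.14, -0.001, 1.348]
contact_force: [-0.3, -0.5, 1.0]
opening: 0.999
grasp_force: 0.0
```

```bash
python3 -c "
from h import *
s=sensors.sense();print(s['contact_force']);plan([450,-312,98],1.342)"
```

```text
[-0.26113526 -0.47485218  0.98130025]
now [ 449.6 -310.5   98.6] [-3.1397e+00 -8.0000e-04  1.3476e+00] turn [-0.0018 -0.0008  0.0056] shift m [-0.0014  0.0007  0.0006]
```

To row units: -0.001 m is -0.0017, 0.0005 m is 0.0008, 0.005 rad is 0.0016.

Request:
{"api": "move_arm", "payload": {"motion": [[0, 0, 0.0016, -0.0017, 0.0008, 0, 0.06], [0, 0, 0.0016, -0.0017, 0.0008, 0, 0.05], [0, 0, 0.0016, -0.0017, 0.0008, 0, 0.042], [0, 0, 0.0016, -0.0017, 0.0008, 0, 0.034], [0, 0, 0.0016, -0.0017, 0.0008, 0, 0.025], [0, 0, 0.0016, -0.0017, 0.0008, 0, 0.025], [0, 0, 0.0016, -0.0017, 0.0008, 0, 0.025]], "grip_force": 30}}

```text
clock: 3.92
eef_pos: [451.8, -313.9, 101.9]
tcp_rot: [3.138, 0.002, 1.342]
contact_force: [-2.7, 1.2, 17.0]
opening: 0.354
grasp_force: 28.5
```

Request:
{"api": "move_arm", "payload": {"motion": [[0, 0, 0, 0, 0, -0.0083, 0.025], [0, 0, 0, 0, 0, -0.025, 0.025], [0, 0, 0, 0, 0, -0.05, 0.025], [0, 0, 0, 0, 0, -0.1, 0.025], [0, 0, 0, 0, 0, -0.1667, 0.025], [0, 0, 0, 0, 0, -0.2333, 0.025], [0, 0, 0, 0, 0, -0.2333, 0.025]]}}

```text
clock: 4.8
eef_pos: [452.1, -313.8, 243.4]
tcp_rot: [3.135, 0.002, 1.342]
contact_force: [0.2, 0.3, -1.2]
opening: 0.349
grasp_force: 30.4
```

```bash
python3 - <<'E'
from h import *
im,w=cloud("wrist"); ims,ws=cloud("scene"); np.savez("wr2.npz",im=im,w=w,ims=ims,ws=ws)
K=[]
cv2.imwrite("pics/lift.png",np.hstack([im[:,100:460],cv2.resize(ims[130:330,210:400],None,fx=2,fy=2)[:420].copy() if False else cv2.copyMakeBorder(cv2.resize(ims[130:330,220:400],None,fx=2,fy=2),0,20,0,0,0)])[...,::-1])
f=ws.reshape(-1,3); t=sensors.sense()["eef_pos"]; print(t,sensors.sense()["opening"],sensors.sense()["contact_force"])
sel=(abs(f[:,0]-t[0])<40)&(abs(f[:,1]-t[1])<40)
for z in range(130,260,8):
    p=f[sel&(f[:,2]>z)&(f[:,2]<z+8)]
    if len(p)>3: print(z,len(p),p.mean(0).round(1),p.min(0).round(1),p.max(0).round(1))
E
```

```text
[ 450.35145301 -312.62067734  239.79886104] 0.34983874901104245 [ 0.10956401 -0.63329698 -1.15869893]
178 18 [ 452.8 -315.4  185.1] [ 428.7 -327.4  184.1] [ 464.4 -298.   186. ]
186 68 [ 445.4 -314.8  190.1] [ 427.5 -327.1  186.3] [ 466.8 -294.7  193.8]
194 92 [ 448.1 -313.7  197.5] [ 428.6 -327.6  194.1] [ 467.4 -297.3  201.9]
202 58 [ 443.5 -312.2  205.8] [ 429.3 -326.9  202.2] [ 465.2 -296.7  210. ]
210 46 [ 441.7 -314.7  214.4] [ 431.7 -327.7  210.1] [ 461.2 -296.8  218. ]
218 92 [ 446.4 -315.7  222.1] [ 430.2 -327.1  218.3] [ 462.6 -297.3  226. ]
226 71 [ 448.9 -313.6  229.7] [ 434.  -327.1  226.1] [ 463.  -296.8  233.9]
234 58 [ 451.  -314.3  237.7] [ 432.2 -326.3  234.1] [ 465.8 -297.2  242. ]
242 67 [ 448.1 -316.7  246.6] [ 425.5 -328.9  242.5] [ 470.1 -298.1  250. ]
250 96 [ 445.4 -316.3  254. ] [ 421.1 -328.8  250.1] [ 478.7 -300.2  257.9]
258 100 [ 445.  -315.8  262. ] [ 421.5 -328.   258. ] [ 477.2 -299.8  265.8]
```

View pics/lift.png

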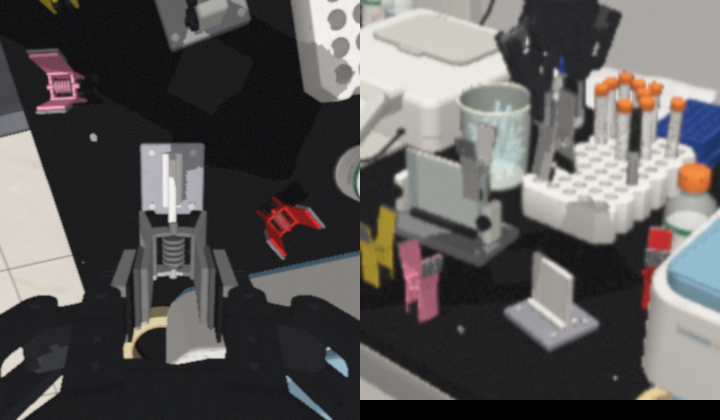

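The wrist and scene views show the clip off the rack, held upright and open between the pads. The empty blade is at right-panel (550,290).

```bash
python3 - <<'E'
from h import *
for n in("top.npz","scene.npz"):
    f=np.load(n)["w"].reshape(-1,3); m=(f[:,0]>400)&(f[:,0]<620)
    for y in range(-40,120,20):
        p=f[m&(f[:,1]>y)&(f[:,1]<y+20)]; print(n,y,np.nanmax(p[:,2]).round(), p[np.argmax(p[:,2])].round())
plan([508,-56,250],1.677)
E
```

```text
top.npz -40 121.0 [618. -27. 121.]
top.npz -20 16.0 [527. -20.  16.]
top.npz 0 5.0 [600.   1.   5.]
top.npz 20 121.0 [543.  40. 121.]
top.npz 40 136.0 [554.  52. 136.]
top.npz 60 135.0 [555.  77. 135.]
top.npz 80 136.0 [558.  88. 136.]
top.npz 100 135.0 [559. 110. 135.]
scene.npz -40 121.0 [610. -36. 121.]
scene.npz -20 5.0 [426.  -8.   5.]
scene.npz 0 4.0 [465.   1.   4.]
scene.npz 20 121.0 [545.  40. 121.]
scene.npz 40 134.0 [554.  60. 134.]
scene.npz 60 135.0 [556.  65. 135.]
scene.npz 80 134.0 [556.  88. 134.]
scene.npz 100 133.0 [562. 115. 133.]
now [ 450.4 -312.6  239.8] [3.1408e+00 3.0000e-04 1.3418e+00] turn [ 0.0008  0.0005 -0.3352] shift m [ 0.263  -0.0021 -0.0103]
```

To row units: 0.263 m is 0.4383, 0.235 m is 0.3917, -0.335 rad is -0.1066.

Request:
{"api": "move_arm", "payload": {"motion": [[0, 0, -0.0127, 0.0333, 0, -0.0167, 0.025], [0, 0, -0.0286, 0.1, 0, -0.0167, 0.025], [0, 0, -0.0446, 0.175, -0.0017, -0.0167, 0.025], [0, 0, -0.0637, 0.25, -0.0017, -0.0167, 0.025], [0, 0, -0.0828, 0.325, -0.0017, -0.0167, 0.025], [0, 0, -0.0987, 0.3917, -0.0033, -0.0167, 0.025], [0, 0, -0.1066, 0.4383, -0.0033, -0.0167, 0.025], [0, 0, -0.1066, 0.4383, -0.0033, -0.0167, 0.025]]}}

```text
clock: 5.9
eef_pos: [507.7, -53.6, 248.7]
tcp_rot: [-3.14, -0.001, 1.681]
contact_force: [-0.4, -0.8, -0.1]
opening: 0.352
grasp_force: 30.4
```

```bash
python3 - <<'E'
from h import *
grab_frame("top"); grab_frame("top")
im,w=cloud("wrist"); ims,ws=cloud("scene"); np.savez("wr3.npz",im=im,w=w,ims=ims,ws=ws)
cv2.imwrite("pics/hover.png",np.hstack([im[:,100:460],cv2.copyMakeBorder(cv2.resize(ims[60:260,220:400],None,fx=2,fy=2),0,20,0,0,0)])[...,::-1])
s=sensors.sense(); t=s["eef_pos"]; print(t,s["opening"],s["contact_force"])
for n,W in(("wrist",w),("scene",ws)):
  f=W.reshape(-1,3)
  p=f[(abs(f[:,0]-510)<25)&(f[:,1]>-125)&(f[:,1]<-30)&(f[:,2]>95)&(f[:,2]<104)]
  if len(p)>5:
    c=cv2.fitLine(p[:,:2].astype(np.float32),cv2.DIST_HUBER,0,.01,.01).ravel(); c=c*np.sign(c[1]) if 0 else c
    print(n,"edge",len(p),p.min(0).round(1),p.max(0).round(1),"ang",np.degrees(np.arctan2(c[1],c[0])),"x at y=-56",c[2]+(-56-c[3])*c[0]/c[1])
  p=f[(abs(f[:,0]-518)<35)&(abs(f[:,1]+145)<25)&(f[:,2]>120)&(f[:,2]<160)]
  if len(p)>5: r=cv2.minAreaRect(p[:,:2].astype(np.float32)); print("fitted",r)
  d=f[(abs(f[:,0]-t[0])<30)&(abs(f[:,1]-t[1])<30)]
  for z in range(180,265,10):
    p=d[(d[:,2]>z)&(d[:,2]<z+10)]
    if len(p)>5: r=cv2.minAreaRect(p[:,:2].astype(np.float32)); print(z,len(p),np.round(r[0],1),np.round(r[1],1),round(r[2],1),p[:,2].min().round(1))
plan([508,-56,170],1.677)
E
```

```text
[507.72398425 -56.43879043 249.00735776] 0.3484215135653411 [-0.03673887 -0.47351103 -1.33275631]
wrist edge 316 [502.  -83.   97.4] [512.4 -41.  102.3] ang -82.30979 x at y=-56 506.45142
fitted ((516.1422729492188, -145.5935821533203), (49.3727912902832, 26.51404571533203), 6.164979934692383)
190 199 [504.7 -52.6] [40.4 21.2] 5.7 191.3
200 512 [504.9 -53.9] [37.7 23.8] 5.6 200.0
210 154 [504.7 -51.1] [33.5 18.2] 7.6 210.0
220 605 [505.4 -54.6] [29.1 30.4] 6.7 220.1
230 1320 [505.5 -54. ] [25.8 25. ] 5.9 230.0
240 212 [505.9 -54. ] [25.7 23.5] 7.4 240.1
250 546 [506.1 -53.6] [55.3 24.1] 5.9 250.1
260 1032 [506.4 -53.8] [56.4 24.9] 6.0 260.0
scene edge 98 [ 502.3 -124.9   95. ] [517.8 -40.1 102.8] ang -84.473236 x at y=-56 506.55908
fitted ((517.0416870117188, -145.59527587890625), (54.63841247558594, 27.806180953979492), 7.270463943481445)
190 57 [505.8 -56.6] [25.7 41.8] 88.4 191.6
200 81 [504.4 -57.4] [39.4 25.3] 1.8 200.2
210 59 [504.8 -55.7] [35.9 25.8] 4.4 210.1
220 59 [504.5 -58. ] [26.  33.6] 77.8 220.0
230 72 [506.2 -55.7] [31.3 25.5] 5.5 230.1
240 53 [507.6 -57.9] [30.4 20.8] 1.3 240.4
250 67 [503.6 -56.9] [49.1 24.5] 10.8 250.3
260 88 [505.8 -57.3] [56.7 23.2] 7.0 260.0
now [507.7 -56.4 249. ] [-3.1407  0.      1.6766] turn [-0.0009  0.     -0.0004] shift m [0.0004 0.0004 0.079 ]
```

View pics/hover.png

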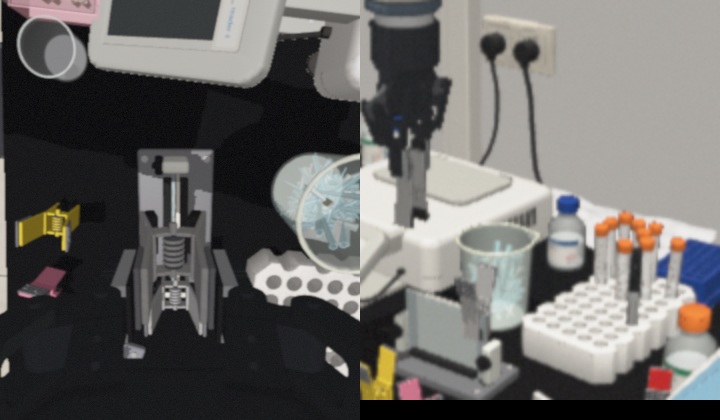

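The clip (left panel 175,250) is aligned with the plate edge (175,200). By the wrist data its jaws stand about 1.5 mm short in x, so I correct that while lowering.

To row units: 0.114 m is 0.19, 0.02 m is 0.0333.

Request:
{"api": "move_arm", "payload": {"motion": [[0, 0, 0, -0.0017, 0.0025, 0.0333, 0.025], [0, 0, 0, -0.0017, 0.0025, 0.0667, 0.025], [0, 0, 0, -0.0017, 0.0025, 0.0917, 0.025], [0, 0, 0, -0.0017, 0.0025, 0.1167, 0.025], [0, 0, 0, -0.0017, 0.0025, 0.1417, 0.025], [0, 0, 0, -0.0017, 0.0025, 0.1667, 0.025], [0, 0, 0, -0.0017, 0.0025, 0.1833, 0.025], [0, 0, 0, -0.0017, 0.0025, 0.19, 0.025]]}}

```text
clock: 7.1
eef_pos: [509.5, -56.9, 134.6]
tcp_rot: [-3.141, -0.0, 1.677]
contact_force: [0.3, -0.4, -1.1]
opening: 0.35
grasp_force: 30.4
```

No contact so far, so I push gently the rest of the way.

To row units: 0.009 m is 0.015, 0.008 m is 0.0133.

Request:
{"api": "move_arm", "payload": {"motion": [[0, 0, 0, 0, 0, 0.0033, 0.025], [0, 0, 0, 0, 0, 0.0067, 0.025], [0, 0, 0, 0, 0, 0.01, 0.025], [0, 0, 0, 0, 0, 0.0133, 0.025], [0, 0, 0, 0, 0, 0.015, 0.025], [0, 0, 0, 0, 0, 0.015, 0.025]]}}

```text
clock: 7.85
eef_pos: [510.0, -57.0, 127.1]
tcp_rot: [3.141, 0.0, 1.677]
contact_force: [-2.5, 0.2, 9.0]
opening: 0.353
grasp_force: 31.9
```

The 9 N at TCP z = 127 (origin about 105, pin on the edge) matches seating. Now I open gradually.

Request:
{"api": "move_arm", "payload": {"motion": [[0, 0, 0, 0, 0, 0, 0.036], [0, 0, 0, 0, 0, 0, 0.042], [0, 0, 0, 0, 0, 0, 0.048], [0, 0, 0, 0, 0, 0, 0.054], [0, 0, 0, 0, 0, 0, 0.065], [0, 0, 0, 0, 0, 0, 0.085], [0, 0, 0, 0, 0, 0, 0.085], [0, 0, 0, 0, 0, 0, 0.085]]}}

```text
clock: 8.85
eef_pos: [509.8, -56.9, 126.3]
tcp_rot: [3.142, 0.0, 1.677]
contact_force: [-0.7, -0.1, -0.7]
opening: 0.995
grasp_force: 0.0
```

To row units: -0.14 m is -0.2333, -0.1 m is -0.1667.

Request:
{"api": "move_arm", "payload": {"motion": [[0, 0, 0, 0, 0, -0.0167, 0.085], [0, 0, 0, 0, 0, -0.05, 0.085], [0, 0, 0, 0, 0, -0.1, 0.085], [0, 0, 0, 0, 0, -0.1667, 0.085], [0, 0, 0, 0, 0, -0.2333, 0.085], [0, 0, 0, 0, 0, -0.2333, 0.085]]}}

```text
clock: 9.6
eef_pos: [511.7, -57.2, 270.2]
tcp_rot: [3.135, 0.001, 1.677]
contact_force: [-0.0, -0.3, -0.3]
opening: 0.999
grasp_force: 0.0
```

```bash
python3 - <<'E'
from h import *
im,w=cloud("wrist"); ims,ws=cloud("scene")
cv2.imwrite("pics/done.png",np.hstack([im[:,100:460],cv2.copyMakeBorder(cv2.resize(ims[160:300,190:310],None,fx=3,fy=3),0,0,0,0,0)])[...,::-1] if 0 else np.hstack([im[:,100:460],cv2.resize(ims[160:300,190:310],(360,420))])[...,::-1])
s=sensors.sense(); print(s["eef_pos"],s["opening"],s["contact_force"])
for n,W in(("wrist",w),("scene",ws)):
  f=W.reshape(-1,3)
  for c in((507,-56),(517,-145)):
    d=f[(abs(f[:,0]-c[0])<35)&(abs(f[:,1]-c[1])<22)]
    for z in((66,76),(104,112),(120,130),(130,160)):
      p=d[(d[:,2]>z[0])&(d[:,2]<z[1])]
      if len(p)>5: r=cv2.minAreaRect(p[:,:2].astype(np.float32)); print(n,c,z,len(p),np.round(r[0],1),np.round(r[1],1),round(r[2],1),"top",p[:,2].max().round(1))
E
```

```text
[509.7768692  -56.9437115  266.81602501] 0.9943927868154623 [-0.05277934  0.11146539  0.2222951 ]
wrist (507, -56) (66, 76) 10 [505.  -41.5] [6.1 0.3] 5.5 top 75.9
wrist (507, -56) (104, 112) 99 [505.4 -56.1] [28.7 25.1] 88.7 top 112.0
wrist (507, -56) (120, 130) 174 [506.8 -55.8] [32.  23.7] 5.4 top 130.0
wrist (507, -56) (130, 160) 1012 [507.1 -56. ] [50.2 25.9] 5.8 top 158.6
wrist (517, -145) (66, 76) 55 [ 515.2 -139.3] [24.8 12.1] 3.8 top 75.7
wrist (517, -145) (104, 112) 424 [ 514.  -144.9] [29.4 26.7] 86.5 top 112.0
wrist (517, -145) (120, 130) 153 [ 515.6 -145.3] [35.6 23.7] 6.0 top 130.0
wrist (517, -145) (130, 160) 745 [ 516.1 -145.2] [49.6 25.7] 5.9 top 153.1
scene (507, -56) (66, 76) 27 [502.8 -61.3] [10.1 32.1] 21.0 top 75.7
scene (507, -56) (104, 112) 35 [503.6 -63.2] [22.6 33.8] 57.9 top 111.9
scene (507, -56) (120, 130) 62 [508.7 -57.3] [39.3 24.9] 7.4 top 129.6
scene (507, -56) (130, 160) 191 [507.9 -56.9] [53.8 26.8] 6.1 top 159.2
scene (517, -145) (66, 76) 49 [ 511.9 -144.4] [23.7 37.8] 28.8 top 76.0
scene (517, -145) (104, 112) 58 [ 517.3 -148.5] [24.6 30.7] 86.7 top 112.0
scene (517, -145) (120, 130) 56 [ 516.9 -146.2] [38.7 24.1] 5.5 top 130.0
scene (517, -145) (130, 160) 185 [ 517.2 -146. ] [53.4 28.1] 6.5 top 153.8
```

View pics/done.png

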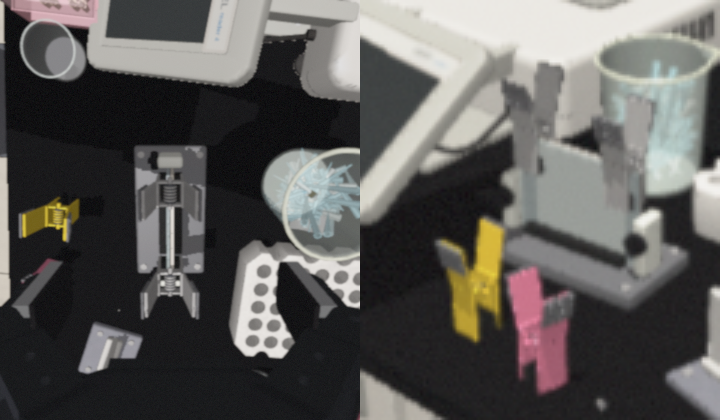

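The clip is on the left end (left panel 170,195), square and gripping. Its handles stand at 158.6 mm against 153.1 mm for the fitted clip, because the pads drew it up about 5 mm as they swung back on opening. That is within limits, but I'll re-squeeze, seat it, and follow down while opening.

To row units: 0.138 m is 0.23, 0.115 m is 0.1917.

Request:
{"api": "move_arm", "payload": {"motion": [[0, 0, 0, 0, 0, 0.0667, 0.085], [0, 0, 0, 0, 0, 0.1333, 0.085], [0, 0, 0, 0, 0, 0.1917, 0.085], [0, 0, 0, 0, 0, 0.23, 0.085], [0, 0, 0, 0, 0, 0.23, 0.06], [0, 0, 0, 0, 0, 0.23, 0.045], [0, 0, 0, 0, 0, 0.23, 0.025], [0, 0, 0, 0, 0, 0.23, 0.025]]}}

```text
clock: 10.7
eef_pos: [510.0, -57.0, 129.6]
tcp_rot: [3.141, 0.0, 1.677]
contact_force: [-3.2, 0.1, 6.9]
opening: 0.352
grasp_force: 29.1
```

Request:
{"api": "move_arm", "payload": {"motion": [[0, 0, 0, 0, 0, 0, 0.025], [0, 0, 0, 0, 0, 0, 0.025]]}}

```text
clock: 10.95
eef_pos: [510.0, -57.0, 129.7]
tcp_rot: [3.141, 0.0, 1.677]
contact_force: [-3.1, -1.4, 7.0]
opening: 0.353
grasp_force: 29.1
```

To row units: 0.009 m is 0.015, 0.008 m is 0.0133.

Request:
{"api": "move_arm", "payload": {"motion": [[0, 0, 0, 0, 0, 0.0033, 0.034], [0, 0, 0, 0, 0, 0.0067, 0.038], [0, 0, 0, 0, 0, 0.0092, 0.042], [0, 0, 0, 0, 0, 0.0117, 0.046], [0, 0, 0, 0, 0, 0.0133, 0.05], [0, 0, 0, 0, 0, 0.015, 0.056], [0, 0, 0, 0, 0, 0.015, 0.085], [0, 0, 0, 0, 0, 0.015, 0.085]]}}

```text
clock: 11.95
eef_pos: [509.6, -56.9, 119.1]
tcp_rot: [-3.141, -0.0, 1.677]
contact_force: [0.3, 0.3, -0.2]
opening: 0.994
grasp_force: 0.0
```

To row units: -0.14 m is -0.2333, -0.1 m is -0.1667.

Request:
{"api": "move_arm", "payload": {"motion": [[0, 0, 0, 0, 0, 0, 0.085], [0, 0, 0, 0, 0, -0.0167, 0.085], [0, 0, 0, 0, 0, -0.05, 0.085], [0, 0, 0, 0, 0, -0.1, 0.085], [0, 0, 0, 0, 0, -0.1667, 0.085], [0, 0, 0, 0, 0, -0.2333, 0.085], [0, 0, 0, 0, 0, -0.2333, 0.085]]}}

```text
clock: 12.82
eef_pos: [511.7, -57.1, 263.1]
tcp_rot: [3.135, 0.001, 1.677]
contact_force: [0.2, -0.4, -0.4]
opening: 0.994
grasp_force: 0.0
```

```bash
python3 - <<'E'
from h import *
grab_frame("top"); im,w=cloud("wrist"); ims,ws=cloud("scene")
cv2.imwrite("pics/done2.png",np.hstack([im[:,100:460],cv2.resize(ims[160:300,190:310],(360,420))])[...,::-1])
for n,W in(("wrist",w),("scene",ws)):
  f=W.reshape(-1,3)
  for c in((507,-56),(517,-145)):
    d=f[(abs(f[:,0]-c[0])<35)&(abs(f[:,1]-c[1])<22)]
    p=d[(d[:,2]>130)&(d[:,2]<165)]; r=cv2.minAreaRect(p[:,:2].astype(np.float32)); print(n,c,len(p),np.round(r[0],1),np.round(r[1],1),round(r[2],1),"top",p[:,2].max().round(1))
    for q in (p[p[:,0]<r[0][0]],p[p[:,0]>r[0][0]]): print("  arm top",q[:,2].max().round(1))
E
```

```text
wrist (507, -56) 929 [507.1 -56.3] [50.  25.8] 5.9 top 153.0
  arm top 153.0
  arm top 152.5
wrist (517, -145) 810 [ 515.9 -145.2] [49.5 26.6] 6.2 top 153.5
  arm top 152.8
  arm top 153.5
scene (507, -56) 165 [508.5 -57. ] [52.9 27.5] 5.9 top 153.5
  arm top 152.4
  arm top 153.5
scene (517, -145) 186 [ 518.2 -146.6] [55.3 25.8] 5.9 top 153.3
  arm top 153.3
  arm top 153.1
```

View pics/done2.png

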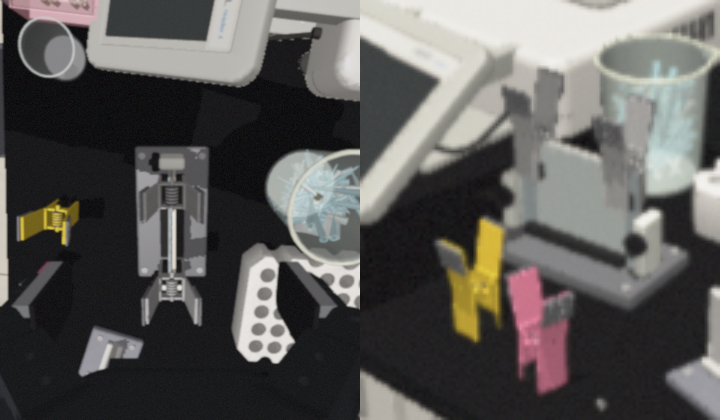

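The two clips now match in height (153 mm) and angle (5.9°) and sit 89 mm apart, with the new one at left panel (172,195). The gripper is clear, so I hand the job in.

```bash
python3 -c "
from rig import order
print(order.sign_off())"
```

```text
the job is handed in; nothing more can be done
None
```

The job is handed in, verdict not shown: the clip is fully seated and square on the cassette's free left end, level with the fitted clip, with the beaker and bottle left alone.

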